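# Find the loose hold-down bolt on the mixer drive and hold its cap open

### The job

Turn the selector knob to the three-dot service mark and let go of it; then tap down firmly on each of the mixer drive's three bolts from left to right (as seen from the robot): two are tight, and the loose one sinks and stays down. Lift only the hinged cap of the loose bolt by its bar, more than halfway up, and finish still holding it open there for the colleague with the spanner, the other two caps shut and the things round about left alone.

Things in the scene. Friction and masses are not known exactly. Their poses are not given: they have to be found in the camera images.
- selector (a joint): turn of the selector knob (rad), clockwise seen from above. It clicks into four detents: one-dot mark 0.00, two-dot mark 0.70, three-dot mark 1.40, four-dot mark 2.09 (end stop at 2.2). It starts at the one-dot mark; between detents it springs to the nearer one. About 0.06 N m turns it.
- selector_grip (a point): point on the selector knob's axis at gripping height, 67 mm above the bench. The black knob has an upright bar grip 44 mm long, 12 mm thick, 22 mm high (top 10 mm above this point, foot 12 mm below), with a white line on its pointing end. The point turns with the knob: the pointing end lies 60 degrees counter-clockwise, from above, of the point's x axis.
- selector_box: fixed grey box under the knob, 90 x 90 x 47 mm, origin at the centre of its underside, x axis to its far side. Groups of one, two, three and four small raised dots lie on its top round the far side of the knob, from left to right as seen from the robot.
- bolt_1_top (a point): centre of the top face of the left bolt (bolt 1 of 3 counted from the left as seen from the robot), a steel hex head 28 mm across standing up 14.5 mm out of a 36 mm round hole in its cap, 68 mm above the bench at the start. The bolts stand in a row 80 mm apart along the y axis of the drive.
- bolt_1 (a joint): how far bolt 1 has sunk (m): 0 at the start. A tight bolt gives less than 1.5 mm; the loose one gives way when pushed straight down with about 3 N, sinks 7.5 mm to a stop and stays down. Which of the three is loose changes from run to run.
- cap_1_bar (a point): middle of the lift bar of the cap over bolt 1: a round steel bar 9 mm thick, 44 mm between the centres of its posts (35 mm free between them), parallel to the row of bolts, 47 mm in front of the bolt's centre. It starts 77.5 mm above the bench, 24 mm above the cap's top face. The point's axes are the cap's: y along the bar.
- cap_1_hinge (a point): middle of the hinge line of cap 1, 35 mm behind the bolt's centre and 47.5 mm above the bench; the hinge line is parallel to the bar. The bar is 82 mm in front of it and 30 mm above it when shut.
- cap_1 (a joint): opening of cap 1 (rad): 0 shut, 1.3 (75 degrees) fully open; the bar rises and swings back away from the robot. The cap (dark steel plate 94 x 56 x 8 mm, 0.12 kg) falls shut by its weight when let go.
- bolt_2_top (a point): centre of the top face of the middle bolt (bolt 2 of 3 counted from the left as seen from the robot), a steel hex head 28 mm across standing up 14.5 mm out of a 36 mm round hole in its cap, 68 mm above the bench at the start. The bolts stand in a row 80 mm apart along the y axis of the drive.
- bolt_2 (a joint): how far bolt 2 has sunk (m): 0 at the start. A tight bolt gives less than 1.5 mm; the loose one gives way when pushed straight down with about 3 N, sinks 7.5 mm to a stop and stays down. Which of the three is loose changes from run to run.
- cap_2_bar (a point): middle of the lift bar of the cap over bolt 2: a round steel bar 9 mm thick, 44 mm between the centres of its posts (35 mm free between them), parallel to the row of bolts, 47 mm in front of the bolt's centre. It starts 77.5 mm above the bench, 24 mm above the cap's top face. The point's axes are the cap's: y along the bar.
- cap_2_hinge (a point): middle of the hinge line of cap 2, 35 mm behind the bolt's centre and 47.5 mm above the bench; the hinge line is parallel to the bar. The bar is 82 mm in front of it and 30 mm above it when shut.
- cap_2 (a joint): opening of cap 2 (rad): 0 shut, 1.3 (75 degrees) fully open; the bar rises and swings back away from the robot. The cap (dark steel plate 94 x 56 x 8 mm, 0.12 kg) falls shut by its weight when let go.
- bolt_3_top (a point): centre of the top face of the right bolt (bolt 3 of 3 counted from the left as seen from the robot), a steel hex head 28 mm across standing up 14.5 mm out of a 36 mm round hole in its cap, 68 mm above the bench at the start. The bolts stand in a row 80 mm apart along the y axis of the drive.
- bolt_3 (a joint): how far bolt 3 has sunk (m): 0 at the start. A tight bolt gives less than 1.5 mm; the loose one gives way when pushed straight down with about 3 N, sinks 7.5 mm to a stop and stays down. Which of the three is loose changes from run to run.
- cap_3_bar (a point): middle of the lift bar of the cap over bolt 3: a round steel bar 9 mm thick, 44 mm between the centres of its posts (35 mm free between them), parallel to the row of bolts, 47 mm in front of the bolt's centre. It starts 77.5 mm above the bench, 24 mm above the cap's top face. The point's axes are the cap's: y along the bar.
- cap_3_hinge (a point): middle of the hinge line of cap 3, 35 mm behind the bolt's centre and 47.5 mm above the bench; the hinge line is parallel to the bar. The bar is 82 mm in front of it and 30 mm above it when shut.
- cap_3 (a joint): opening of cap 3 (rad): 0 shut, 1.3 (75 degrees) fully open; the bar rises and swings back away from the robot. The cap (dark steel plate 94 x 56 x 8 mm, 0.12 kg) falls shut by its weight when let go.
- hex_key: bystander, to be left alone: black hex key, 73 x 40 x 5 mm, lying in front of the drive; origin at the centre of its underside
- marker: bystander, to be left alone: marker pen, 130 mm long, 13 mm thick, lying in front of the drive; origin at the centre of its underside
- tape_roll: bystander, to be left alone: tape roll, 68 mm across, 18 mm high, behind the selector box; origin at the centre of its underside
- white_bottle: bystander, to be left alone: white bottle, 64 mm across, 140 mm high, behind the selector box; origin at the centre of its underside
- white_pot: bystander, to be left alone: white lidded pot, 88 mm across, 110 mm high, behind the selector box; origin at the centre of its underside

How it is judged:
By the outcome, as a careful person would: the job done as asked, in the order asked, and still so for the second after the job is handed in, while the arm keeps its last pose, push and grip.
It also fails if it takes over 54 s, if anything falls off the work surface, if the arm or the gripper's body presses on something with over 40 N, if the wrist force passes 120 N, or if a joint passes its speed limit or range.

### The arm

A 6-joint arm with a two-finger parallel gripper is mounted at the origin on a cart in front of the work surface, level with it; the furniture and walls round the work are solid. World frame = base frame: x ahead of the robot, y to its left, z up, the work surface at z = 0. Lengths are in m, angles in rad, forces in N, time in s.
With the tool pointing down it reaches from about 0.35 to 0.85 m from the base axis. Payload 8.1 kg.
Tool frame: the origin (TCP) lies between the finger pads; the fingertips stand 8 mm ahead of it and the grasp point (between the pads) lies 11 mm behind it (ctrl.tip_extent is the distance from the TCP to the fingertips, in m); x points along the fingers, y is the direction in which the jaws open and shut, and the axes are right-handed (so a half turn about x gives the same grasp; the last joint's range is limited). The gripper opens to 85 mm and grips with 20 to 120 N. Pads are 22 mm wide; open, the fingers measure 114 mm over their backs; the gripper's body (76 mm by 85 mm) begins 54 mm behind the grasp point. The pads swing forward as they close: fully open they stand 13 mm farther back than shut.
Start: joints at [1.155, 0.13, 1.488, -0, 1.523, -0.085], TCP at [0.195, 0.567, 0.239] pointing down, gripper open.
Joint ranges: [-2.96, 2.96], [-0.89, 2.26], [0.02, 2.5], [-1.34, 4.48], [0, 2.73], [-2.66, 2.66]. Speed limits (rad/s): [2.39, 2.39, 2.79, 3.14, 3.14, 3.14].

### API

Orientations are given as a unit quaternion [w, x, y, z].
In Python, from cell import ctrl gives the robot as it stands.
- The arm moves only by the tool move_arm, never from a script. Its argument "series" is a list of rows, each a list of 3 entries, a list of its own where there are three numbers: the shift along the tool's x, y, z in cm, then the turn about the tool's x in rad, then the closure, from -1 (fully open) to 1 (shut), so that 0 is half open. A call has 1 to 12 rows; each row shifts and turns the commanded pose from where the row before left it, along the tool's axes as they then stand; what a row does not reach is not made up. A row lasts 1/12 s, in which the tool goes at most 41.7 mm and 7.16 degrees, less where a joint would pass 70% of its speed; a pose out of reach is approached as far as the arm can. A call with a gripper value outside its range is refused whole. The fingers move at their own pace and stop on an object; "squeeze" is the grip in N (left out, the last holds). Time passes only in rows, so rows that do not move let the fingers close. It gives the time, the measured TCP pose, the force and the opening at its end, in the units of the state.
- ctrl.read_state(): the state, without advancing time (a new reading comes with each control period).
- ctrl.read_camera(name): name is "side" or "top" or "wrist"; returns the picture (480x640x3 uint8, red, green, blue); there is no depth.
- ctrl.calibration(name): a dict with "vfov" (degrees; the focal length in pixels is half the picture's height over the tangent of half this angle, whatever the lens; pixels are square), "cx", "cy" (the principal point, pixels), "k1" (the pictures are not rectified: a ray, as slopes to the right and down, at radius r is drawn at 1 + k1 r^2 times it, then the intrinsics apply), "camera_from_world" (4x4, takes a point from world to camera coordinates). Camera axes: x right, y down, z forward; pixel columns grow to the right and rows downward; lengths in m; the calibration is good to about 2 mm. A picture is of the moment at which its call begins: read the wrist's pose just before it. calibration takes no time and is no camera call; for the wrist camera it gives the pose at the moment of the call.
- ctrl.job_done(): hands the job in, once; it reports no verdict.
The state is a dict: "time_s": time; "q": joint angles; "joint_velocities": joint speeds; "tau": joint torques, N m; "eef_pos": TCP position; "eef_rot": TCP orientation; "contact_force": force on the tool from outside, world axes, zero at the start; "moment": the same for the moment, N m; "opening": finger opening in m.
Only numpy, scipy, OpenCV 4.12 (cv2) and the standard library are available. Lean on these libraries where they do the work, as an engineer would, in place of code of your own. Each camera call takes 0.05 s, during which the arm holds its last target. There are 200 camera calls.

## Working session

There is one attempt and no reset: what is moved stays moved. The work goes in short steps, Python scripts to look and compute and a tool call to move; the robot and the scene stay as the last step left them, time stands still between calls to the robot, and variables do not carry over. Pictures are saved under pics/ and viewed, about 8 in all and at most 12, crops included, and the job is handed in when it is done.

Besides the shell and the picture viewer there is one more tool, called after "Emit:" in YAML: its name, and indented under it one key for each argument. move_arm: Moves the arm, as the interface text tells. Its arguments: {"type":"object","properties":{"series":{"type":"array","items":{"type":"array"}},"squeeze":{"type":"number"}},"required":["series"]}

```bash
mkdir -p pics; ls; cat > h.py <<'E'
import numpy as np, cv2
from cell import ctrl
def snap(n,f):
    im=ctrl.read_camera(n); cv2.imwrite(f'pics/{f}.png',im[:,:,::-1]); return im
def K(c):
    f=240/np.tan(np.radians(c['vfov'])/2); return f
def ray(c,u,v):
    f=K(c); d=np.array([(u-c['cx'])/f,(v-c['cy'])/f]); s=d.copy()
    for _ in range(20): s=d/(1+c['k1']*(s@s))
    T=np.array(c['camera_from_world']); R=T[:3,:3]
    return -R.T@T[:3,3], R.T@np.array([s[0],s[1],1])
def atz(c,u,v,z):
    o,d=ray(c,u,v); return o+d*(z-o[2])/d[2]
def proj(c,p):
    T=np.array(c['camera_from_world']); q=T[:3,:3]@np.asarray(p)+T[:3,3]; s=q[:2]/q[2]; s=s*(1+c['k1']*(s@s))
    return s*K(c)+[c['cx'],c['cy']]
E
python3 - <<'E'
from h import *
s=ctrl.read_state(); print(s); print(ctrl.tip_extent)
for n in('top','side','wrist'):
    c=ctrl.calibration(n); print(n,c); 
snap('top','top0');snap('side','side0')
E
```

```text
pics
{'time_s': 0.0, 'q': array([ 1.15463224e+00,  1.31190538e-01,  1.48927687e+00, -1.78812613e-05,
        1.52300006e+00, -8.53919195e-02]), 'joint_velocities': array([-3.04838177e-04,  2.17124959e-04, -2.74388689e-05, -1.18542830e-03,
       -1.52355520e-03, -1.85202881e-03]), 'tau': array([ 1.65749134e-04, -5.69414914e+01, -5.00534570e+01, -1.26110031e-04,
        1.51725998e-02,  6.74561147e-05]), 'eef_pos': array([0.19462677, 0.56698948, 0.2382282 ]), 'eef_rot': array([ 0.69729959,  0.11576919,  0.69761633, -0.11705655]), 'contact_force': array([ 0.72109636, -0.31019431, -0.057897  ]), 'moment': array([-0.03433869, -0.00085031,  0.00475653]), 'opening': 0.08510759382219225}
0.008
top {'vfov': 50.14222912795575, 'cx': 317.5231237130985, 'cy': 239.97053452039282, 'k1': -0.0046048682647646675, 'camera_from_world': array([[-0.02724764, -0.99960939, -0.00621551, -0.14126411],
       [-0.99887081,  0.02746853, -0.03876329,  0.54800827],
       [ 0.03891888,  0.00515229, -0.99922909,  1.10804185],
       [ 0.        ,  0.        ,  0.        ,  1.        ]])}
side {'vfov': 50.55217243209409, 'cx': 319.82040564185485, 'cy': 242.69453599500883, 'k1': -0.08324517087740714, 'camera_from_world': array([[-0.94951085, -0.31295987, -0.02202889,  0.47581724],
       [-0.17629361,  0.59031386, -0.78768656,  0.24996981],
       [ 0.25951824, -0.74403338, -0.61568224,  0.65157732],
       [ 0.        ,  0.        ,  0.        ,  1.        ]])}
wrist {'vfov': 66.47194026431441, 'cx': 323.6186379544895, 'cy': 240.75674076391564, 'k1': 0.0184270193301309, 'camera_from_world': array([[ 0.32513683,  0.94566488, -0.00199524, -0.59862454],
       [ 0.91166608, -0.31288535,  0.26639766, -0.03301829],
       [ 0.25129863, -0.08843468, -0.96386115,  0.37877435],
       [ 0.        ,  0.        ,  0.        ,  1.        ]])}
```

View pics/top0.png

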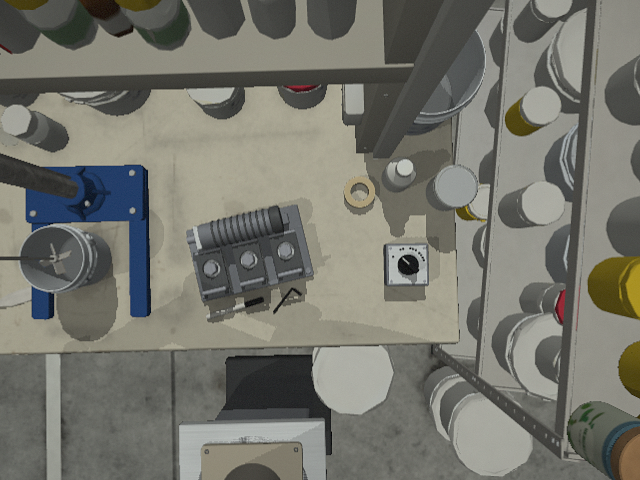

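View pics/side0.png

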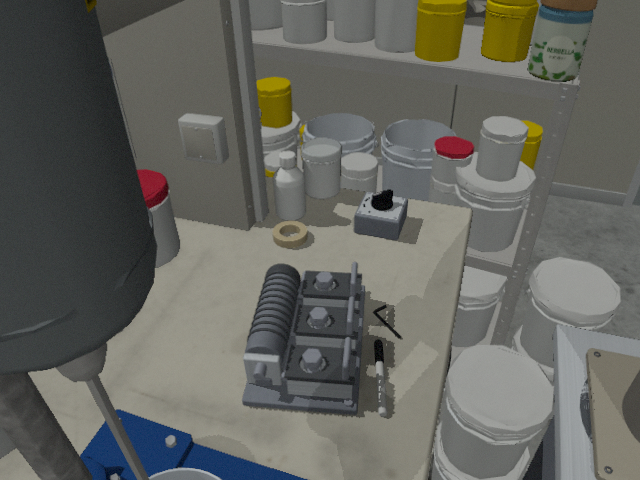

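```bash
python3 - <<'E'
from h import *
im=cv2.imread('pics/top0.png')
a=cv2.resize(im[195:325,180:320],None,fx=5,fy=5,interpolation=cv2.INTER_CUBIC)[:600]
b=cv2.resize(im[230:295,375:440],None,fx=9,fy=9,interpolation=cv2.INTER_CUBIC)
a=cv2.resize(im[195:325,180:320],None,fx=4,fy=4,interpolation=cv2.INTER_CUBIC)
b=cv2.resize(im[235:295,380:440],None,fx=4,fy=4,interpolation=cv2.INTER_CUBIC)
o=np.zeros((520,800,3),np.uint8);o[:,:560]=a;o[:240,560:]=b
cv2.imwrite('pics/c0.png',o)
E
```

```text
(no output)
```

View pics/c0.png

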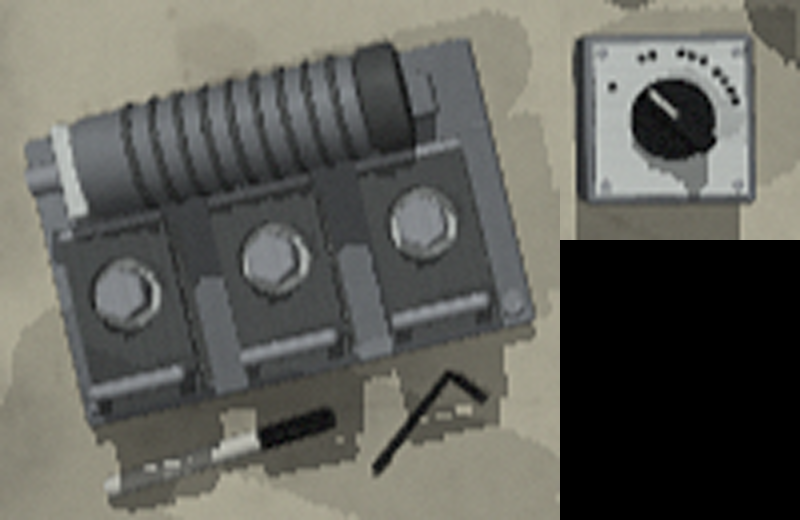

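```bash
python3 - <<'E'
from h import *
c=ctrl.calibration('top')
P={}
for n,u,v,z in [('b1',210,268.2,.068),('b2',248,259.5,.068),('b3',285.5,249.2,.068),('r1',214.2,290.7,.082),('r2',252.5,281.5,.082),('r3',290,272.2,.082),('knob',408.5,263.7,.077),('box',407,264.7,.047),('boxL',386.2,244.5,.047),('boxR',428,244.5,.047),('boxLn',386.2,285,.047)]:
    P[n]=atz(c,u,v,z); print(n,P[n].round(4))
print(np.arctan2(*(P['b1']-P['b3'])[:2]),np.linalg.norm(P['b1']-P['b3']))
from scipy.spatial.transform import Rotation as R
s=ctrl.read_state();q=s['eef_rot'];r=R.from_quat(q,scalar_first=True).as_matrix();print(r.round(3))
w=np.array(ctrl.calibration('wrist')['camera_from_world']);print((-w[:3,:3].T@w[:3,3]-s['eef_pos'])@r, r.T@w[2,:3])
print(r.T@(P['knob']*[1,1,0]+[0,0,.2]-s['eef_pos']))
E
```

```text
b1 [0.4895 0.0671 0.068 ]
b2 [ 0.5053 -0.0118  0.068 ]
b3 [ 0.5244 -0.0898  0.068 ]
r1 [0.4437 0.0564 0.082 ]
r2 [ 0.4602 -0.022   0.082 ]
r3 [ 0.4771 -0.0988  0.082 ]
knob [ 0.4877 -0.3411  0.077 ]
box [ 0.4853 -0.343   0.047 ]
boxL [ 0.529  -0.3007  0.047 ]
boxR [ 0.5266 -0.3886  0.047 ]
boxLn [ 0.444  -0.2979  0.047 ]
-0.21922670530252078 0.16079814236943832
[[-0.001  0.325  0.946]
 [-0.002  0.946 -0.325]
 [-1.    -0.002 -0.   ]]
[-0.13444264 -0.00032788 -0.06881375] [ 9.63813294e-01 -2.41747691e-04  2.66578085e-01]
[ 0.0395116  -0.76366561  0.5721271 ]
```

```bash
cat >> h.py <<'E'
from scipy.spatial.transform import Rotation as Rn
def pose():
    s=ctrl.read_state(); return np.array(s['eef_pos']),Rn.from_quat(s['eef_rot'],scalar_first=True)
def plan(wps,g=-1):
    """wps: (pos, turn total, rows); prints rows in tool axes, starting at the measured pose"""
    p,r=pose(); p=p.copy()
    for tgt,turn,n in wps:
        p0=p.copy(); out=[]
        for i in range(n):
            d=p0+(np.array(tgt)-p0)*(i+1)/n-p
            m=np.round(r.inv().apply(d)*100,2); t=round(turn/n,3)
            out.append([m.tolist(),t,g]); p=p+r.apply(m/100); r=r*Rn.from_rotvec([t,0,0])
        print(str(out).replace(' ','')); print('end',p.round(4))
E
python3 -c "
from h import *
plan([((.35,.15,.22),.8,12),((.487,-.341,.18),1.0,18)])"
```

```text
[[[0.16,-2.87,2.35],0.067,-1],[[0.15,-2.7,2.54],0.067,-1],[[0.16,-2.52,2.72],0.067,-1],[[0.16,-2.34,2.88],0.067,-1],[[0.16,-2.14,3.02],0.067,-1],[[0.15,-1.94,3.17],0.067,-1],[[0.16,-1.71,3.29],0.067,-1],[[0.16,-1.5,3.39],0.067,-1],[[0.15,-1.26,3.49],0.067,-1],[[0.16,-1.03,3.56],0.067,-1],[[0.16,-0.78,3.63],0.067,-1],[[0.16,-0.54,3.66],0.067,-1]]
end [0.35   0.1501 0.22  ]
[[[0.23,-0.46,2.79],0.056,-1],[[0.22,-0.31,2.82],0.056,-1],[[0.23,-0.14,2.83],0.056,-1],[[0.22,0.01,2.83],0.056,-1],[[0.23,0.17,2.83],0.056,-1],[[0.22,0.33,2.81],0.056,-1],[[0.23,0.48,2.79],0.056,-1],[[0.22,0.64,2.76],0.056,-1],[[0.23,0.8,2.72],0.056,-1],[[0.23,0.94,2.67],0.056,-1],[[0.22,1.09,2.61],0.056,-1],[[0.23,1.24,2.55],0.056,-1],[[0.22,1.38,2.47],0.056,-1],[[0.23,1.51,2.39],0.056,-1],[[0.22,1.65,2.31],0.056,-1],[[0.23,1.77,2.21],0.056,-1],[[0.23,1.89,2.1],0.056,-1],[[0.22,2.01,2.0],0.056,-1]]
end [ 0.487 -0.341  0.18 ]
```

Emit:
move_arm:
  series:
    - [[0.16,-2.87,2.35],0.067,-1]
    - [[0.15,-2.7,2.54],0.067,-1]
    - [[0.16,-2.52,2.72],0.067,-1]
    - [[0.16,-2.34,2.88],0.067,-1]
    - [[0.16,-2.14,3.02],0.067,-1]
    - [[0.15,-1.94,3.17],0.067,-1]
    - [[0.16,-1.71,3.29],0.067,-1]
    - [[0.16,-1.5,3.39],0.067,-1]
    - [[0.15,-1.26,3.49],0.067,-1]
    - [[0.16,-1.03,3.56],0.067,-1]
    - [[0.16,-0.78,3.63],0.067,-1]
    - [[0.16,-0.54,3.66],0.067,-1]

```text
time_s: 1.1
eef_pos: [0.3502, 0.1488, 0.2201]
eef_rot: [0.596, 0.381, 0.596, -0.381]
contact_force: [1.8, -0.3, 0.3]
opening: 0.0858
```

Emit:
move_arm:
  series:
    - [[0.23,-0.46,2.79],0.056,-1]
    - [[0.22,-0.31,2.82],0.056,-1]
    - [[0.23,-0.14,2.83],0.056,-1]
    - [[0.22,0.01,2.83],0.056,-1]
    - [[0.23,0.17,2.83],0.056,-1]
    - [[0.22,0.33,2.81],0.056,-1]
    - [[0.23,0.48,2.79],0.056,-1]
    - [[0.22,0.64,2.76],0.056,-1]
    - [[0.23,0.8,2.72],0.056,-1]
    - [[0.23,0.94,2.67],0.056,-1]
    - [[0.22,1.09,2.61],0.056,-1]
    - [[0.23,1.24,2.55],0.056,-1]

```text
time_s: 2.1
eef_pos: [0.4414, -0.1782, 0.1927]
eef_rot: [-0.437, -0.556, -0.437, 0.556]
contact_force: [0.3, 1.2, 0.1]
opening: 0.0854
```

Emit:
move_arm:
  series:
    - [[0.22,1.38,2.47],0.056,-1]
    - [[0.23,1.51,2.39],0.056,-1]
    - [[0.22,1.65,2.31],0.056,-1]
    - [[0.23,1.77,2.21],0.056,-1]
    - [[0.23,1.89,2.1],0.056,-1]
    - [[0.22,2.01,2.0],0.056,-1]
    - [[0,0,0],0,-1]

```text
time_s: 2.68
eef_pos: [0.4869, -0.3443, 0.1781]
eef_rot: [-0.337, -0.621, -0.337, 0.622]
contact_force: [0.7, -0.4, 0.8]
opening: 0.0857
```

```bash
python3 - <<'E'
from h import *
p,r=pose();print(p,r.as_matrix().round(3),ctrl.read_state()['time_s'],ctrl.read_state()['q'])
c=ctrl.calibration('wrist');print(c)
im=snap('wrist','w1')
for z in(.077,.047):print(proj(c,[.487,-.341,z]))
E
```

```text
[ 0.48691802 -0.34433539  0.17806267] [[-0.001  0.837 -0.546]
 [-0.    -0.546 -0.837]
 [-1.    -0.001  0.001]] 2.6833 [-7.00761584e-01  1.56881546e-01  1.57172543e+00 -1.21584454e-03
  1.41384428e+00 -1.22393880e-01]
{'vfov': 66.47194026431441, 'cx': 323.6186379544895, 'cy': 240.75674076391564, 'k1': 0.0184270193301309, 'camera_from_world': array([[ 8.37259772e-01, -5.46804875e-01, -7.09517624e-04,
        -5.94549785e-01],
       [-5.26716976e-01, -8.06848590e-01,  2.67515568e-01,
        -4.05097216e-02],
       [-1.46851290e-01, -2.23606309e-01, -9.63553277e-01,
         3.13447465e-01],
       [ 0.00000000e+00,  0.00000000e+00,  0.00000000e+00,
         1.00000000e+00]])}
[323.02051665 238.82505336]
[323.11243058 228.25825079]
```

View pics/w1.png

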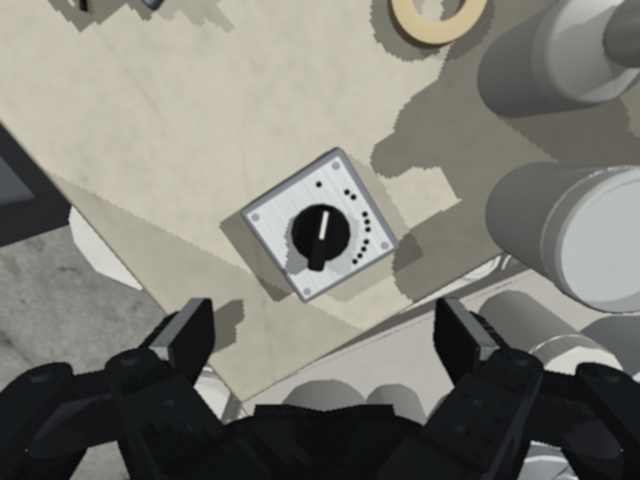

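```bash
python3 - <<'E'
from h import *
im=cv2.imread('pics/w1.png')
cv2.imwrite('pics/c1.png',cv2.resize(im[145:305,235:405],None,fx=3.5,fy=3.5,interpolation=cv2.INTER_CUBIC))
E
```

```text
(no output)
```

View pics/c1.png

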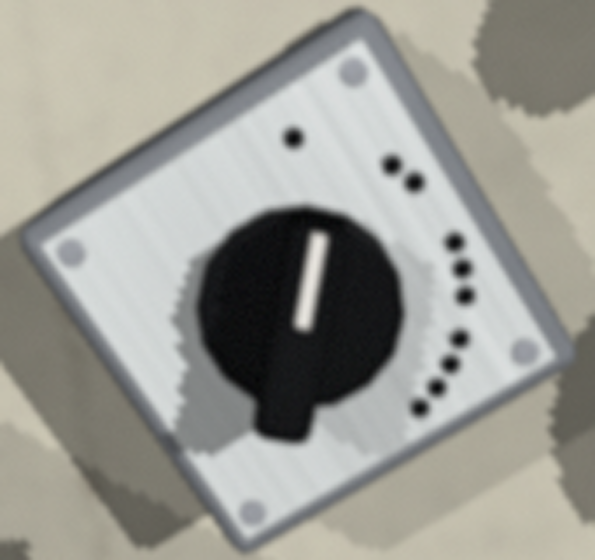

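```bash
python3 - <<'E'
from h import *
T=np.array([[ 8.37259772e-01, -5.46804875e-01, -7.09517624e-04,-5.94549785e-01],[-5.26716976e-01, -8.06848590e-01,  2.67515568e-01,-4.05097216e-02],[-1.46851290e-01, -2.23606309e-01, -9.63553277e-01,3.13447465e-01],[0,0,0,1]])
c=ctrl.calibration('wrist');c['camera_from_world']=T
f=lambda u,v,z:atz(c,u/3.5+235,v/3.5+145,z)
a,b=f(303,328,.077),f(319,235,.077);print('line',a,b,np.degrees(np.arctan2(*(b-a)[1::-1])), np.linalg.norm(b-a))
cs=[f(u,v,.047) for u,v in((27,235),(360,15),(572,355),(245,548))];print(np.round(cs,4));ctr=np.mean(cs,0);print('ctr',ctr)
for n,u,v in((1,293,137),(2,403,173),(3,462,269),(4,444,375)):
    d=f(u,v,.048)-ctr;print(n,np.degrees(np.arctan2(d[1],d[0])),np.linalg.norm(d[:2]))
for u,v in((257,425),(312,437),):print('endfoot',f(u,v,.067))
print('disc',f(300,308,.055))
E
```

```text
line [ 0.48623357 -0.34040835  0.077     ] [ 0.49858524 -0.32700351  0.077     ] 47.34147501885542 0.018227827194253057
[[ 0.4441 -0.2985  0.047 ]
 [ 0.5269 -0.2989  0.047 ]
 [ 0.5269 -0.3839  0.047 ]
 [ 0.4425 -0.3829  0.047 ]]
ctr [ 0.48511185 -0.3410508   0.047     ]
1 59.54059540686957 0.033921801177858694
2 18.27437624064554 0.03387477942436851
3 -22.83821712955569 0.03452304128215355
4 -62.35921266799057 0.0353156359905876
endfoot [ 0.46572627 -0.35458806  0.067     ]
endfoot [ 0.47364864 -0.36284082  0.067     ]
disc [ 0.48467901 -0.34140204  0.055     ]
```

```bash
python3 -c "
from h import *
print(pose()[0],ctrl.read_state()['time_s'])
plan([((.4855,-.341,.12),.175,5),((.4855,-.341,.060),0,5)])"
```

```text
[ 0.4866668  -0.34225093  0.17824154] 2.7333
[[[1.16,-0.03,-0.01],0.035,-1],[[1.17,-0.03,-0.01],0.035,-1],[[1.16,-0.03,-0.0],0.035,-1],[[1.17,-0.03,-0.01],0.035,-1],[[1.16,-0.04,-0.0],0.035,-1]]
end [ 0.4855 -0.341   0.12  ]
[[[1.2,0.0,-0.0],0.0,-1],[[1.2,0.01,-0.0],0.0,-1],[[1.2,-0.0,-0.0],0.0,-1],[[1.2,0.0,-0.0],0.0,-1],[[1.2,0.01,-0.0],0.0,-1]]
end [ 0.4855 -0.341   0.06  ]
```

Emit:
move_arm:
  series:
    - [[1.2,-0.02,0.02],0.035,-1]
    - [[1.2,-0.02,0.02],0.035,-1]
    - [[1.2,-0.02,0.02],0.035,-1]
    - [[1.2,-0.02,0.02],0.035,-1]
    - [[1.2,-0.02,0.0],0.035,-1]
    - [[1.2,0,0],0,-1]
    - [[1.2,0,0],0,-1]
    - [[1.2,0,0],0,-1]
    - [[1.0,0,0],0,-1]
    - [[0,0,0],0,-1]
    - [[0,0,0],0,-1]

```text
time_s: 3.65
eef_pos: [0.4855, -0.34, 0.0729]
eef_rot: [-0.283, -0.648, -0.284, 0.648]
contact_force: [-0.3, 0.9, 0.1]
opening: 0.0853
```

```bash
python3 -c "
from h import *
print(pose()[0],ctrl.read_state()['time_s'])
plan([((.4855,-.341,.060),0,2)])"
```

```text
[ 0.48548034 -0.34004722  0.07290651] 3.65
[[[0.65,0.03,0.03],0.0,-1],[[0.64,0.04,0.04],0.0,-1]]
end [ 0.4855 -0.341   0.06  ]
```

Emit:
move_arm:
  series:
    - [[0.65,0.03,0.05],0,-1]
    - [[0.64,0.03,0.05],0,-0.5]
    - [[0,0,0],0,0.3]
    - [[0,0,0],0,1]
    - [[0,0,0],0,1]
    - [[0,0,0],0,1]
    - [[0,0,0],0,1]
    - [[0,0,0],0,1]
    - [[0,0,0],0,1]
    - [[0,0,0],0,1]
  squeeze: 25

```text
time_s: 4.48
eef_pos: [0.486, -0.342, 0.0613]
eef_rot: [0.283, 0.648, 0.283, -0.648]
contact_force: [0.5, -1.3, 1.3]
opening: 0.0411
```

Emit:
move_arm:
  series:
    - [[0,0,0],0,1]
    - [[0,0,0],0,1]
    - [[0,0,0],0,1]
    - [[0,0,0],0,1]
    - [[0,0,0],0,1]
    - [[0,0,0],0,1]

```text
time_s: 4.98
eef_pos: [0.486, -0.3419, 0.0612]
eef_rot: [0.283, 0.648, 0.283, -0.648]
contact_force: [-0.2, -2.2, 4.0]
opening: 0.0414
```

Emit:
move_arm:
  series:
    - [[0,0,0],0,-0.3]
    - [[0,0,0],0,-0.3]
    - [[-0.25,0,0],0,-0.3]
    - [[-0.25,0,0],0,0]
    - [[0,-0.03,-0.03],0,1]
    - [[0,0,0],0,1]
    - [[0,0,0],0,1]
    - [[0,0,0],0,1]
    - [[0,0,0],0,1]
    - [[0,0,0],0,1]
    - [[0,0,0],0,1]
    - [[0,0,0],0,1]

```text
time_s: 5.98
eef_pos: [0.4861, -0.3416, 0.0661]
eef_rot: [0.283, 0.648, 0.283, -0.648]
contact_force: [4.6, -2.6, -1.7]
opening: 0.0116
```

Emit:
move_arm:
  series:
    - [[0,0,0],0.07,1]
    - [[0,0,0],0.07,1]
    - [[0,0,0],0.07,1]
    - [[0,0,0],0.07,1]
    - [[0,0,0],0.07,1]
    - [[0,0,0],0.07,1]
    - [[0,0,0],0.07,1]
    - [[0,0,0],0.07,1]
    - [[0,0,0],0.07,1]
    - [[0,0,0],0.07,1]

```text
time_s: 6.82
eef_pos: [0.4865, -0.342, 0.0662]
eef_rot: [0.043, 0.706, 0.042, -0.705]
contact_force: [5.6, -5.9, -4.1]
opening: 0.0117
```

Emit:
move_arm:
  series:
    - [[0,0,0],0.07,1]
    - [[0,0,0],0.07,1]
    - [[0,0,0],0.07,1]
    - [[0,0,0],0.07,1]
    - [[0,0,0],0.07,1]
    - [[0,0,0],0.07,1]
    - [[0,0,0],0.07,1]
    - [[0,0,0],0.07,1]
    - [[0,0,0],0.07,1]
    - [[0,0,0],0.07,1]
    - [[0,0,0],0.02,1]
    - [[0,0,0],0,1]

```text
time_s: 7.82
eef_pos: [0.4864, -0.3426, 0.0662]
eef_rot: [-0.208, 0.677, -0.209, -0.675]
contact_force: [5.7, -8.0, -4.0]
opening: 0.0111
```

```bash
python3 -c "
from h import *
s=ctrl.read_state();print(s['q'],s['moment'],s['contact_force'],pose()[1].as_matrix().round(3))"
```

```text
[-6.99403513e-01  2.60333690e-01  1.66879055e+00 -7.34045734e-04
  1.20949853e+00  1.46990613e+00] [-1.2078351 -1.0643084 -0.009218 ] [ 5.69029203 -8.01738902 -4.00649502] [[ 0.002 -0.563 -0.826]
 [-0.002 -0.826  0.563]
 [-1.     0.001 -0.003]]
```

Emit:
move_arm:
  series:
    - [[0,0,0],0,0.3]
    - [[0,0,0],0,-0.3]
    - [[0,0,0],0,-0.3]
    - [[0,0,0],0,-0.3]
    - [[-1.5,0,0],0,-0.3]
    - [[-2.5,0,0],0,-0.3]
    - [[-3,0,0],0,-0.3]
    - [[-3,0,0],0,-0.3]
    - [[0,0,0],0,-0.3]

```text
time_s: 8.57
eef_pos: [0.4885, -0.3434, 0.1735]
eef_rot: [-0.206, 0.679, -0.209, -0.673]
contact_force: [-0.2, -1.6, 1.0]
opening: 0.0554
```

```bash
python3 - <<'E'
from h import *
print(pose()[0])
c=ctrl.calibration('wrist');im=snap('wrist','w2')
print(np.array(c['camera_from_world']).tolist())
u,v=proj(c,[.4855,-.341,.06]).astype(int);print(u,v)
u0,v0=max(u-110,0),max(v-80,0);print(u0,v0)
cv2.imwrite('pics/c2.png',cv2.resize(im[v0:v0+160,u0:u0+220,::-1],None,fx=3.5,fy=3.5,interpolation=cv2.INTER_CUBIC))
E
```

```text
[ 0.48846608 -0.34339582  0.17348338]
[[-0.5616395699479007, -0.8273813126069774, 0.0010756474766854172, -0.010623688077816428], [-0.7995496757293046, 0.5430804579685913, 0.2564837854792993, 0.5604876302587849], [-0.2127940542165199, 0.14319140938402028, -0.9665479350599828, 0.4679864764605659], [0.0, 0.0, 0.0, 1.0]]
322 244
212 164
```

View pics/c2.png

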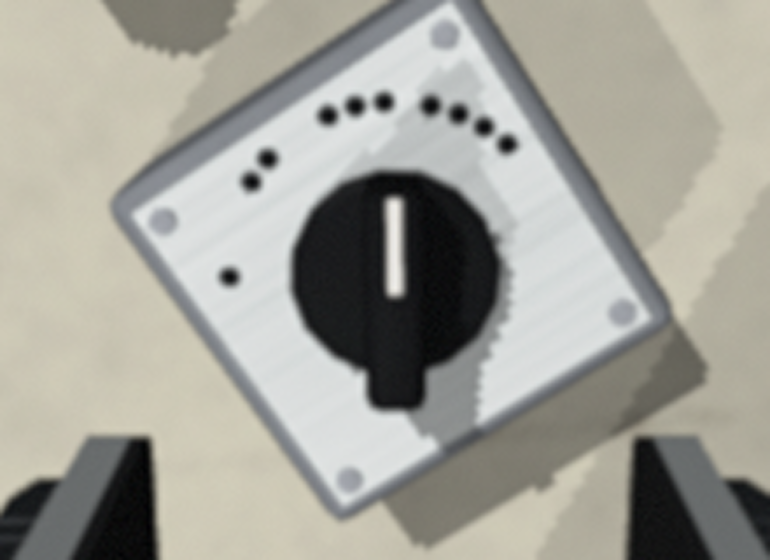

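```bash
cat >> h.py <<'E'
def knob():
    c=ctrl.calibration('wrist'); im=ctrl.read_camera('wrist'); g=im.min(2)
    u,v=proj(c,[.4855,-.341,.077]).astype(int); R0=26
    yy,xx=np.mgrid[:480,:640]; m=(g>130)&((xx-u)**2+(yy-v)**2<R0**2)
    n,l,st,ce=cv2.connectedComponentsWithStats(m.astype(np.uint8),connectivity=8)
    k=1+np.argmin([np.hypot(*(ce[i]-[u,v])) + 100*(st[i,4]<40) for i in range(1,n)])
    pts=np.array([atz(c,x,y,.077)[:2] for y,x in np.argwhere(l==k)])
    d=np.linalg.svd(pts-pts.mean(0))[2][0]; mid=pts.mean(0); o=np.array([.4855,-.341])
    if d@(mid-o)<0:d=-d
    print('line px',st[k].tolist(),'mid',mid.round(4),'angle',np.degrees(np.arctan2(d[1],d[0])).round(2))
E
python3 -c "
from h import *
knob(); plan([((.4855,-.341,.066),0,6)])"
```

```text
line px [322, 225, 5, 24, 105] mid [ 0.4932 -0.3479] angle -32.38
[[[1.7,-0.0,0.03],0.0,-1],[[1.7,-0.0,0.03],0.0,-1],[[1.7,-0.01,0.03],0.0,-1],[[1.7,0.0,0.03],0.0,-1],[[1.69,-0.0,0.03],0.0,-1],[[1.7,-0.0,0.03],0.0,-1]]
end [ 0.4855 -0.341   0.066 ]
```

Emit:
move_arm:
  series:
    - [[2,0,0.03],0,-0.3]
    - [[2,0,0.03],0,-0.3]
    - [[2,0,0.03],0,-0.3]
    - [[2,0,0.03],0,-0.3]
    - [[1.5,0,0.02],0,-0.3]
    - [[0.5,0,0.02],0,0.3]
    - [[0,0,0],0,1]
    - [[0,0,0],0,1]
    - [[0,0,0],0,1]
    - [[0,0,0],0,1]
    - [[0,0,0],0,1]
    - [[0,0,0],0,1]

```text
time_s: 9.67
eef_pos: [0.4833, -0.3406, 0.0657]
eef_rot: [0.208, -0.675, 0.208, 0.677]
contact_force: [-4.5, -1.2, 1.4]
opening: 0.0112
```

Emit:
move_arm:
  series:
    - [[0,0,0],-0.05,1]
    - [[0,0,0],-0.05,1]
    - [[0,0,0],-0.05,1]
    - [[0,0,0],-0.05,1]
    - [[0,0,0],0,1]
    - [[0,0,0],0,-0.3]
    - [[0,0,0],0,-0.3]
    - [[0,0,0],0,-0.3]
    - [[-1.5,0,0],0,-0.3]
    - [[-3,0,0],0,-0.3]
    - [[-3,0,0],0,-0.3]
    - [[-3,0,0],0,-0.3]

```text
time_s: 10.67
eef_pos: [0.4842, -0.3398, 0.1717]
eef_rot: [0.139, -0.693, 0.139, 0.694]
contact_force: [0.7, -0.8, -0.0]
opening: 0.0556
```

```bash
python3 -c "
from h import *
knob();print(pose())"
```

```text
line px [324, 217, 5, 25, 120] mid [ 0.4934 -0.3457] angle -22.04
(array([ 0.4870487 , -0.34211296,  0.17974317]), Rotation.from_matrix(array([[ 0.00721211, -0.38568733, -0.92260136],
                            [-0.00573359, -0.92262614,  0.38565287],
                            [-0.99995755,  0.00250845, -0.00886546]])))
```

Emit:
move_arm:
  series:
    - [[0,0,0],0,-0.3]
    - [[0,0,0],0,-0.3]
    - [[0,0,0],0,-0.3]
    - [[0,0,0],0,-0.3]
    - [[0,0,0],0,-0.3]
    - [[0,0,0],0,-0.3]
    - [[0,0,0],0,-0.3]
    - [[0,0,0],0,-0.3]
    - [[0,0,0],0,-0.3]
    - [[0,0,0],0,-0.3]

```text
time_s: 11.55
eef_pos: [0.4844, -0.3403, 0.1709]
eef_rot: [0.139, -0.693, 0.139, 0.693]
contact_force: [0.7, 0.3, -0.6]
opening: 0.0557
```

```bash
python3 -c "
from h import *
im=cv2.imread('pics/w1.png')
knob();knob();snap('wrist','w3')"
```

```text
line px [323, 218, 5, 23, 110] mid [ 0.494  -0.3459] angle -21.59
line px [323, 218, 5, 23, 112] mid [ 0.494  -0.3458] angle -21.98
```

Emit:
move_arm:
  series:
    - [[2,0,0],0,-0.3]
    - [[2,0,0],0,-0.3]
    - [[2,0,0],0,-0.3]
    - [[2,0,0],0,-0.3]
    - [[1.5,0,0],0,-0.3]
    - [[0.9,0,0],0,0.3]
    - [[0,0,0],0,1]
    - [[0,0,0],0,1]
    - [[0,0,0],0,1]
    - [[0,0,0],0,1]
    - [[0,0,0],0,1]
    - [[0,0,0],0,1]

```text
time_s: 12.7
eef_pos: [0.4843, -0.3415, 0.068]
eef_rot: [-0.139, 0.694, -0.14, -0.693]
contact_force: [-2.0, -4.7, -3.0]
opening: 0.0111
```

```bash
cat > m.py <<'E'
from h import *
s=ctrl.read_state();y=pose()[1].as_matrix()[:,1];print('bar',np.round(np.degrees(np.arctan2(y[1],y[0]))%180-180,1)+0,'Mz',s['moment'].round(4),s['contact_force'].round(2),'q6',s['q'][5].round(3),'tau6',s['tau'][5].round(4),s['opening'].round(4))
E
python3 m.py
```

```text
Traceback (most recent call last):
  File "m.py", line 2, in <module>
    s=ctrl.read_state();y=pose()[1].as_matrix()[:,1];print('bar',np.round(np.degrees(np.arctan2(y[1],y[0]))%180-180,1)+0,'Mz',s['moment'].round(4),s['contact_force'].round(2),'q6',s['q'][5].round(3),'tau6',s['tau'][5].round(4),s['opening'].round(4))
                                                                                                                                                                                                                                   ^^^^^^^^^^^^^^^^^^
AttributeError: 'float' object has no attribute 'round'
```

Emit:
move_arm:
  series:
    - [[0,0,0],-0.04,1]
    - [[0,0,0],-0.04,1]
    - [[0,0,0],0,1]

```text
time_s: 12.95
eef_pos: [0.4843, -0.3416, 0.068]
eef_rot: [-0.11, 0.699, -0.111, -0.698]
contact_force: [-3.2, -4.9, -3.8]
opening: 0.0111
```

```bash
python3 m.py
```

```text
Traceback (most recent call last):
  File "m.py", line 2, in <module>
    s=ctrl.read_state();y=pose()[1].as_matrix()[:,1];print('bar',np.round(np.degrees(np.arctan2(y[1],y[0]))%180-180,1)+0,'Mz',s['moment'].round(4),s['contact_force'].round(2),'q6',s['q'][5].round(3),'tau6',s['tau'][5].round(4),s['opening'].round(4))
                                                                                                                                                                                                                                   ^^^^^^^^^^^^^^^^^^
AttributeError: 'float' object has no attribute 'round'
```

Emit:
move_arm:
  series:
    - [[0,0,0],-0.04,1]
    - [[0,0,0],-0.04,1]
    - [[0,0,0],0,1]

```text
time_s: 13.2
eef_pos: [0.4843, -0.3417, 0.068]
eef_rot: [-0.082, 0.702, -0.083, -0.702]
contact_force: [-2.9, -4.8, -5.3]
opening: 0.0112
```

```bash
python3 m.py
```

```text
Traceback (most recent call last):
  File "m.py", line 2, in <module>
    s=ctrl.read_state();y=pose()[1].as_matrix()[:,1];print('bar',np.round(np.degrees(np.arctan2(y[1],y[0]))%180-180,1)+0,'Mz',s['moment'].round(4),s['contact_force'].round(2),'q6',s['q'][5].round(3),'tau6',s['tau'][5].round(4),s['opening'].round(4))
                                                                                                                                                                                                                                   ^^^^^^^^^^^^^^^^^^
AttributeError: 'float' object has no attribute 'round'
```

Emit:
move_arm:
  series:
    - [[0,0,0],-0.04,1]
    - [[0,0,0],-0.04,1]
    - [[0,0,0],0,1]

```text
time_s: 13.45
eef_pos: [0.4842, -0.3418, 0.068]
eef_rot: [-0.054, 0.705, -0.055, -0.705]
contact_force: [-3.1, -5.8, -4.3]
opening: 0.0111
```

```bash
python3 m.py
```

```text
Traceback (most recent call last):
  File "m.py", line 2, in <module>
    s=ctrl.read_state();y=pose()[1].as_matrix()[:,1];print('bar',np.round(np.degrees(np.arctan2(y[1],y[0]))%180-180,1)+0,'Mz',s['moment'].round(4),s['contact_force'].round(2),'q6',s['q'][5].round(3),'tau6',s['tau'][5].round(4),s['opening'].round(4))
                                                                                                                                                                                                                                   ^^^^^^^^^^^^^^^^^^
AttributeError: 'float' object has no attribute 'round'
```

Emit:
move_arm:
  series:
    - [[0,0,0],-0.04,1]
    - [[0,0,0],-0.04,1]
    - [[0,0,0],0,1]

```text
time_s: 13.7
eef_pos: [0.4842, -0.342, 0.068]
eef_rot: [-0.025, 0.707, -0.027, -0.706]
contact_force: [-3.5, -7.0, -5.3]
opening: 0.0113
```

```bash
python3 m.py
```

```text
Traceback (most recent call last):
  File "m.py", line 2, in <module>
    s=ctrl.read_state();y=pose()[1].as_matrix()[:,1];print('bar',np.round(np.degrees(np.arctan2(y[1],y[0]))%180-180,1)+0,'Mz',s['moment'].round(4),s['contact_force'].round(2),'q6',s['q'][5].round(3),'tau6',s['tau'][5].round(4),s['opening'].round(4))
                                                                                                                                                                                                                                   ^^^^^^^^^^^^^^^^^^
AttributeError: 'float' object has no attribute 'round'
```

Emit:
move_arm:
  series:
    - [[0,0,0],-0.04,1]
    - [[0,0,0],-0.04,1]
    - [[0,0,0],0,1]

```text
time_s: 13.95
eef_pos: [0.4842, -0.3421, 0.068]
eef_rot: [0.003, 0.707, 0.001, -0.707]
contact_force: [-3.3, -5.3, -6.1]
opening: 0.0112
```

```bash
python3 m.py
```

```text
Traceback (most recent call last):
  File "m.py", line 2, in <module>
    s=ctrl.read_state();y=pose()[1].as_matrix()[:,1];print('bar',np.round(np.degrees(np.arctan2(y[1],y[0]))%180-180,1)+0,'Mz',s['moment'].round(4),s['contact_force'].round(2),'q6',s['q'][5].round(3),'tau6',s['tau'][5].round(4),s['opening'].round(4))
                                                                                                                                                                                                                                   ^^^^^^^^^^^^^^^^^^
AttributeError: 'float' object has no attribute 'round'
```

Emit:
move_arm:
  series:
    - [[0,0,0],-0.04,1]
    - [[0,0,0],-0.04,1]
    - [[0,0,0],0,1]

```text
time_s: 14.2
eef_pos: [0.4842, -0.3422, 0.068]
eef_rot: [0.031, 0.707, 0.029, -0.706]
contact_force: [-3.0, -7.1, -5.4]
opening: 0.0113
```

```bash
python3 m.py
```

```text
Traceback (most recent call last):
  File "m.py", line 2, in <module>
    s=ctrl.read_state();y=pose()[1].as_matrix()[:,1];print('bar',np.round(np.degrees(np.arctan2(y[1],y[0]))%180-180,1)+0,'Mz',s['moment'].round(4),s['contact_force'].round(2),'q6',s['q'][5].round(3),'tau6',s['tau'][5].round(4),s['opening'].round(4))
                                                                                                                                                                                                                                   ^^^^^^^^^^^^^^^^^^
AttributeError: 'float' object has no attribute 'round'
```

```bash
sed -i "s/,s\['opening'\].round(4)//" m.py; python3 m.py
```

```text
bar -85.1 Mz [-1.1805  0.4694  0.1189] [-2.96 -7.09 -5.37] q6 0.785 tau6 -0.7666
```

Emit:
move_arm:
  series:
    - [[0,0,0],0.04,1]
    - [[0,0,0],0.04,1]
    - [[0,0,0],0,1]

```text
time_s: 14.45
eef_pos: [0.4842, -0.3421, 0.068]
eef_rot: [0.001, 0.707, -0.001, -0.707]
contact_force: [-2.9, -6.9, -5.4]
opening: 0.0113
```

```bash
python3 m.py
```

```text
bar -90.0 Mz [-1.0337  0.5084 -0.0506] [-2.94 -6.85 -5.36] q6 0.871 tau6 0.7886
```

Emit:
move_arm:
  series:
    - [[0,0,0],0.04,1]
    - [[0,0,0],0.04,1]
    - [[0,0,0],0,1]

```text
time_s: 14.7
eef_pos: [0.4842, -0.342, 0.068]
eef_rot: [-0.027, 0.707, -0.029, -0.706]
contact_force: [-3.9, -6.3, -4.9]
opening: 0.0115
```

```bash
python3 m.py
```

```text
bar -94.5 Mz [-0.9268  0.459  -0.0109] [-3.89 -6.28 -4.85] q6 0.951 tau6 0.8328
```

Emit:
move_arm:
  series:
    - [[0,0,0],0.04,1]
    - [[0,0,0],0.04,1]
    - [[0,0,0],0,1]

```text
time_s: 14.95
eef_pos: [0.4843, -0.3419, 0.068]
eef_rot: [-0.055, 0.705, -0.057, -0.705]
contact_force: [-4.0, -5.3, -4.8]
opening: 0.0116
```

```bash
python3 m.py
```

```text
bar -99.1 Mz [-0.8813  0.4665 -0.0783] [-3.97 -5.32 -4.82] q6 1.031 tau6 0.7638
```

Emit:
move_arm:
  series:
    - [[0,0,0],0.04,1]
    - [[0,0,0],0.04,1]
    - [[0,0,0],0,1]

```text
time_s: 15.2
eef_pos: [0.4843, -0.3417, 0.068]
eef_rot: [-0.084, 0.702, -0.085, -0.702]
contact_force: [-2.6, -4.7, -4.0]
opening: 0.0111
```

```bash
python3 m.py
```

```text
bar -103.7 Mz [-0.7579  0.3955 -0.1462] [-2.57 -4.74 -4.04] q6 1.111 tau6 0.7255
```

Emit:
move_arm:
  series:
    - [[0,0,0],0.04,1]
    - [[0,0,0],0.04,1]
    - [[0,0,0],0,1]

```text
time_s: 15.45
eef_pos: [0.4843, -0.3416, 0.068]
eef_rot: [-0.112, 0.698, -0.113, -0.698]
contact_force: [-3.2, -4.6, -4.0]
opening: 0.0114
```

```bash
python3 m.py
```

```text
bar -108.3 Mz [-0.6695  0.3963 -0.1736] [-3.23 -4.56 -4.  ] q6 1.191 tau6 0.708
```

Emit:
move_arm:
  series:
    - [[0,0,0],0.04,1]
    - [[0,0,0],0.04,1]
    - [[0,0,0],0,1]

```text
time_s: 15.7
eef_pos: [0.4843, -0.3415, 0.068]
eef_rot: [-0.139, 0.693, -0.141, -0.693]
contact_force: [-2.8, -3.8, -4.4]
opening: 0.0111
```

```bash
python3 m.py
```

```text
bar -112.8 Mz [-0.6765  0.4152 -0.0169] [-2.81 -3.76 -4.36] q6 1.27 tau6 0.9864
```

Emit:
move_arm:
  series:
    - [[0,0,0],0.03,1]
    - [[0,0,0],0.03,1]
    - [[0,0,0],0,1]

```text
time_s: 15.95
eef_pos: [0.4844, -0.3414, 0.068]
eef_rot: [-0.16, 0.689, -0.161, -0.688]
contact_force: [-2.6, -4.6, -3.4]
opening: 0.0115
```

```bash
python3 m.py
```

```text
bar -116.2 Mz [-0.5991  0.4914  0.0582] [-2.6  -4.6  -3.37] q6 1.329 tau6 0.6658
```

Emit:
move_arm:
  series:
    - [[0,0,0],0.03,1]
    - [[0,0,0],0.03,1]
    - [[0,0,0],0,1]

```text
time_s: 16.2
eef_pos: [0.4845, -0.3414, 0.0679]
eef_rot: [-0.18, 0.684, -0.181, -0.683]
contact_force: [-3.6, -4.6, -2.2]
opening: 0.0112
```

```bash
python3 m.py
```

```text
bar -119.6 Mz [-0.6587  0.5226 -0.0407] [-3.58 -4.6  -2.19] q6 1.389 tau6 0.7108
```

Emit:
move_arm:
  series:
    - [[0,0,0],0.03,1]
    - [[0,0,0],0.03,1]
    - [[0,0,0],0,1]

```text
time_s: 16.45
eef_pos: [0.4845, -0.3413, 0.068]
eef_rot: [-0.201, 0.678, -0.202, -0.677]
contact_force: [-3.6, -4.2, -1.8]
opening: 0.0113
```

```bash
python3 m.py
```

```text
bar -123.1 Mz [-0.6166  0.4319  0.0511] [-3.64 -4.23 -1.77] q6 1.449 tau6 0.6543
```

Emit:
move_arm:
  series:
    - [[0,0,0],0.03,1]
    - [[0,0,0],0.03,1]
    - [[0,0,0],0,1]

```text
time_s: 16.7
eef_pos: [0.4846, -0.3412, 0.0679]
eef_rot: [-0.221, 0.672, -0.222, -0.671]
contact_force: [-4.5, -4.1, -1.0]
opening: 0.0115
```

```bash
python3 m.py
```

```text
bar -126.5 Mz [-0.5958  0.5055 -0.0349] [-4.46 -4.12 -0.99] q6 1.508 tau6 0.6753
```

Emit:
move_arm:
  series:
    - [[0,0,0],0.03,1]
    - [[0,0,0],0.03,1]
    - [[0,0,0],0,1]

```text
time_s: 16.95
eef_pos: [0.4846, -0.3411, 0.0679]
eef_rot: [-0.241, 0.665, -0.242, -0.664]
contact_force: [-4.2, -3.6, -0.4]
opening: 0.0109
```

```bash
python3 m.py
```

```text
bar -129.9 Mz [-0.5951  0.4569 -0.093 ] [-4.2  -3.63 -0.45] q6 1.568 tau6 0.6414
```

Emit:
move_arm:
  series:
    - [[0,0,0],0.03,1]
    - [[0,0,0],0.03,1]
    - [[0,0,0],0,1]

```text
time_s: 17.2
eef_pos: [0.4847, -0.3411, 0.0679]
eef_rot: [-0.261, 0.658, -0.261, -0.657]
contact_force: [-4.0, -3.9, 0.8]
opening: 0.0112
```

```bash
python3 m.py
```

```text
bar -133.3 Mz [-0.5808  0.4803 -0.0669] [-3.96 -3.89  0.81] q6 1.627 tau6 0.6423
```

Emit:
move_arm:
  series:
    - [[0,0,0],0,0.2]
    - [[0,0,0],0,-0.3]
    - [[0,0,0],0,-0.3]
    - [[-2,0,0],0,-0.3]
    - [[-3,0,0],0,-0.3]
    - [[-3,0,0],0,-0.3]
    - [[-2.5,0,0],0,-0.3]
    - [[0,0,0],0,-0.3]

```text
time_s: 17.87
eef_pos: [0.4874, -0.3423, 0.1792]
eef_rot: [-0.26, 0.661, -0.262, -0.654]
contact_force: [0.2, -0.4, 1.6]
opening: 0.0557
```

```bash
python3 m.py; python3 -c "
from h import *
knob();snap('wrist','w4');print(pose()[0])"
```

```text
bar -133.3 Mz [ 0.018   0.0114 -0.0368] [ 0.2  -0.35  1.57] q6 1.627 tau6 0.0112
line px [324, 221, 5, 23, 113] mid [ 0.4917 -0.3495] angle -43.18
[ 0.48551134 -0.34078093  0.17376591]
```

Emit:
move_arm:
  series:
    - [[2.5,0,0],0,-0.3]
    - [[3,0,0],0,-0.3]
    - [[3,0,0],0,-0.3]
    - [[2.2,0,0],0,0.2]
    - [[0,0,0],0,1]
    - [[0,0,0],0,1]
    - [[0,0,0],0,1]
    - [[0,0,0],0,1]
    - [[0,0,0],0,1]

```text
time_s: 18.72
eef_pos: [0.4807, -0.3375, 0.0581]
eef_rot: [0.262, -0.654, 0.26, 0.661]
contact_force: [5.5, -6.2, -30.1]
opening: 0.0418
```

```bash
python3 m.py
```

```text
bar -133.3 Mz [-0.8188 -0.7964  0.0376] [  5.46  -6.24 -30.07] q6 1.627 tau6 0.0185
```

Emit:
move_arm:
  series:
    - [[0,0,0],0.08,1]
    - [[0,0,0],0.08,1]
    - [[0,0,0],0.08,1]
    - [[0,0,0],0.08,1]
    - [[0,0,0],0,1]

```text
time_s: 19.13
eef_pos: [0.4822, -0.3362, 0.0585]
eef_rot: [0.365, -0.603, 0.362, 0.609]
contact_force: [10.2, 0.5, -28.7]
opening: 0.0416
```

```bash
python3 m.py
```

```text
bar -151.9 Mz [ 0.0252 -1.5633  0.0603] [ 10.24   0.45 -28.74] q6 1.953 tau6 1.8505
```

Emit:
move_arm:
  series:
    - [[0,0,0],0.08,1]
    - [[0,0,0],0.08,1]
    - [[0,0,0],0.04,1]
    - [[0,0,0],0,1]

```text
time_s: 19.47
eef_pos: [0.4827, -0.3338, 0.0588]
eef_rot: [0.424, -0.564, 0.419, 0.572]
contact_force: [10.9, 12.4, -21.9]
opening: 0.0416
```

```bash
python3 m.py
```

```text
bar -163.2 Mz [ 1.9449 -1.4558  0.3384] [ 10.93  12.43 -21.89] q6 2.15 tau6 1.4595
```

Emit:
move_arm:
  series:
    - [[0,0,0],0,-0.3]
    - [[0,0,0],0,-0.3]
    - [[0,0,0],0,-0.3]
    - [[-2,0,0],0,-0.3]
    - [[-3,0,0],0,-0.3]
    - [[-3,0,0],0,-0.3]
    - [[-3,0,0],0,-0.3]
    - [[0,0,0],0,-0.3]
    - [[0,0,0],0,-0.3]

```text
time_s: 20.22
eef_pos: [0.4857, -0.3419, 0.1784]
eef_rot: [-0.421, 0.57, -0.422, -0.566]
contact_force: [-0.1, 0.7, 0.5]
opening: 0.0554
```

```bash
python3 m.py; python3 -c "
from h import *
knob();c=ctrl.calibration('wrist');im=snap('wrist','w5');print(pose()[0])
print(np.array(c['camera_from_world']).tolist())
u,v=proj(c,[.4855,-.341,.06]).astype(int)
u0,v0=max(u-110,0),max(v-80,0);print(u0,v0)
cv2.imwrite('pics/c5.png',cv2.resize(im[v0:v0+160,u0:u0+220,::-1],None,fx=3.5,fy=3.5,interpolation=cv2.INTER_CUBIC))"
```

```text
bar -163.1 Mz [ 0.003   0.0248 -0.0274] [-0.14  0.71  0.5 ] q6 2.148 tau6 0.0008
line px [317, 220, 9, 22, 107] mid [ 0.4891 -0.3508] angle -60.51
[ 0.48401258 -0.34038344  0.17445617]
[[-0.9571153885272479, -0.28970412666766887, -0.001285315549282712, 0.3640488481671296], [-0.2797446374542659, 0.9230398936026665, 0.26408387423991314, 0.43252660693592404], [-0.07531979062583262, 0.2531183000292635, -0.9644988622753162, 0.43999980864357563], [0.0, 0.0, 0.0, 1.0]]
210 157
```

View pics/c5.png

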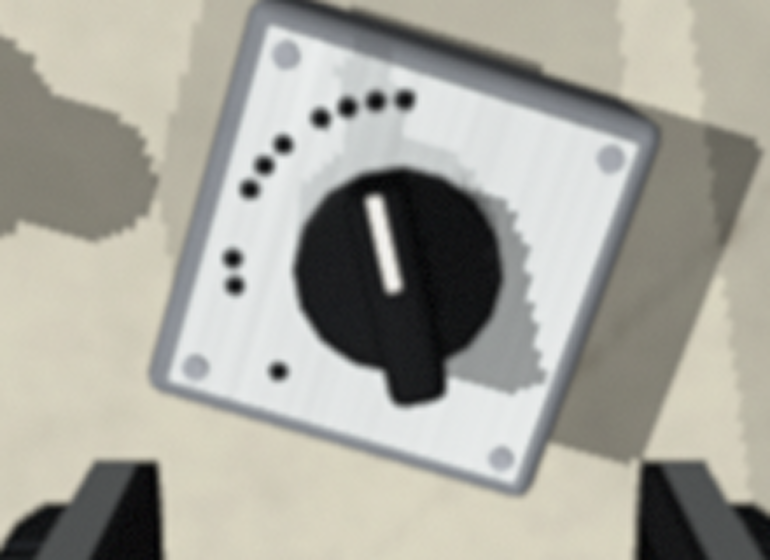

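Emit:
move_arm:
  series:
    - [[2,0,0],-0.11,-0.3]
    - [[2,0,0],-0.11,-0.3]
    - [[2,0,0],0,-0.3]
    - [[0,0,0],0,-0.3]
    - [[0,0,0],0,-0.3]
    - [[0,0,0],0,-0.3]

```text
time_s: 20.82
eef_pos: [0.4842, -0.3403, 0.115]
eef_rot: [0.357, -0.61, 0.357, 0.611]
contact_force: [0.8, 0.9, 0.8]
opening: 0.0556
```

```bash
python3 m.py; python3 -c "
from h import *
knob();print(pose()[0]);plan([((.485,-.341,.067),0,2)])"
```

```text
bar -150.6 Mz [ 0.0014  0.0002 -0.0087] [0.75 0.91 0.82] q6 1.929 tau6 -0.003
line px [320, 249, 7, 21, 143] mid [ 0.4882 -0.3491] angle -60.61
[ 0.48477855 -0.34071437  0.11587423]
[[[2.44,-0.0,-0.02],0.0,-1],[[2.45,-0.0,-0.01],0.0,-1]]
end [ 0.485 -0.341  0.067]
```

Emit:
move_arm:
  series:
    - [[2.4,0,0],0,-0.3]
    - [[2.4,0,0],0,-0.3]
    - [[0,0,0],0,0.3]
    - [[0,0,0],0,1]
    - [[0,0,0],0,1]
    - [[0,0,0],0,1]
    - [[0,0,0],0,1]
    - [[0,0,0],0,1]

```text
time_s: 21.53
eef_pos: [0.4853, -0.3415, 0.0693]
eef_rot: [-0.356, 0.612, -0.357, -0.61]
contact_force: [-3.1, 0.7, 7.9]
opening: 0.0114
```

Gripped the bar (11.4 mm). Turning it back onto the three-dot mark, then releasing.

Emit:
move_arm:
  series:
    - [[0,0,0],-0.08,1]
    - [[0,0,0],-0.08,1]
    - [[0,0,0],-0.08,1]
    - [[0,0,0],-0.08,1]
    - [[0,0,0],-0.08,1]
    - [[0,0,0],-0.08,1]
    - [[0,0,0],-0.08,1]
    - [[0,0,0],-0.08,1]
    - [[0,0,0],0,1]
    - [[0,0,0],0,0.2]
    - [[0,0,0],0,-0.3]
    - [[0,0,0],0,-0.3]

```text
time_s: 22.53
eef_pos: [0.4848, -0.3404, 0.0674]
eef_rot: [-0.146, 0.692, -0.146, -0.691]
contact_force: [-0.4, 0.9, -0.6]
opening: 0.0467
```

Emit:
move_arm:
  series:
    - [[-2,0,0],0,-0.3]
    - [[-3,0,0],0,-0.3]
    - [[-3,0,0],0,-0.3]
    - [[-2.5,0,0],0,1]
    - [[0,0,0],0,1]

```text
time_s: 22.95
eef_pos: [0.4872, -0.3424, 0.179]
eef_rot: [-0.144, 0.695, -0.148, -0.689]
contact_force: [0.2, 0.3, 1.9]
opening: 0.0322
```

```bash
python3 m.py; python3 -c "
from h import *
knob();print(pose()[0],ctrl.read_state()['time_s'])"
```

```text
bar -113.9 Mz [-0.0732 -0.0184 -0.0206] [0.17 0.3  1.9 ] q6 1.288 tau6 -0.004
line px [321, 221, 6, 23, 109] mid [ 0.4944 -0.346 ] angle -21.6
[ 0.48642666 -0.34175888  0.17613336] 23.0
```

```bash
python3 -c "
from h import *
plan([((.48,0.0,.18),-2.208,20)],1)"
```

```text
[[[-0.03,-1.55,0.72],-0.11,1],[[-0.02,-1.62,0.55],-0.11,1],[[-0.03,-1.67,0.36],-0.11,1],[[-0.03,-1.7,0.18],-0.11,1],[[-0.03,-1.71,-0.01],-0.11,1],[[-0.02,-1.7,-0.19],-0.11,1],[[-0.03,-1.66,-0.38],-0.11,1],[[-0.03,-1.61,-0.57],-0.11,1],[[-0.02,-1.55,-0.73],-0.11,1],[[-0.03,-1.45,-0.9],-0.11,1],[[-0.03,-1.34,-1.06],-0.11,1],[[-0.03,-1.22,-1.19],-0.11,1],[[-0.02,-1.09,-1.33],-0.11,1],[[-0.03,-0.93,-1.43],-0.11,1],[[-0.03,-0.77,-1.53],-0.11,1],[[-0.02,-0.59,-1.6],-0.11,1],[[-0.03,-0.42,-1.66],-0.11,1],[[-0.03,-0.23,-1.69],-0.11,1],[[-0.03,-0.04,-1.71],-0.11,1],[[-0.02,0.14,-1.7],-0.11,1]]
end [ 0.48 -0.    0.18]
```

Emit:
move_arm:
  series:
    - [[-0.03,-1.55,0.72],-0.11,1]
    - [[-0.02,-1.62,0.55],-0.11,1]
    - [[-0.03,-1.67,0.36],-0.11,1]
    - [[-0.03,-1.7,0.18],-0.11,1]
    - [[-0.03,-1.71,-0.01],-0.11,1]
    - [[-0.02,-1.7,-0.19],-0.11,1]
    - [[-0.03,-1.66,-0.38],-0.11,1]
    - [[-0.03,-1.61,-0.57],-0.11,1]
    - [[-0.02,-1.55,-0.73],-0.11,1]
    - [[-0.03,-1.45,-0.9],-0.11,1]

```text
time_s: 23.83
eef_pos: [0.4804, -0.1682, 0.1731]
eef_rot: [-0.238, -0.665, -0.239, 0.666]
contact_force: [1.4, -0.4, -0.9]
opening: 0.0001
```

Emit:
move_arm:
  series:
    - [[-0.03,-1.34,-1.06],-0.11,1]
    - [[-0.03,-1.22,-1.19],-0.11,1]
    - [[-0.02,-1.09,-1.33],-0.11,1]
    - [[-0.03,-0.93,-1.43],-0.11,1]
    - [[-0.03,-0.77,-1.53],-0.11,1]
    - [[-0.02,-0.59,-1.6],-0.11,1]
    - [[-0.03,-0.42,-1.66],-0.11,1]
    - [[-0.03,-0.23,-1.69],-0.11,1]
    - [[-0.03,-0.04,-1.71],-0.11,1]
    - [[-0.02,0.14,-1.7],-0.11,1]
    - [[0,0,0],0,1]

```text
time_s: 24.75
eef_pos: [0.4771, 0.004, 0.1759]
eef_rot: [0.551, 0.442, 0.553, -0.442]
contact_force: [-0.2, -0.6, -0.2]
opening: 0.0003
```

```bash
python3 -c "
from h import *
import pickle
c=ctrl.calibration('wrist');im=snap('wrist','w6');pickle.dump(c,open('w6.pkl','wb'));print(pose()[0],pose()[1].as_matrix().round(3))
print(ctrl.read_state()['time_s'])"
```

```text
[0.4772177  0.00269735 0.17604728] [[-0.002  0.977  0.213]
 [ 0.     0.213 -0.977]
 [-1.    -0.002 -0.001]]
24.8
```

View pics/w6.png

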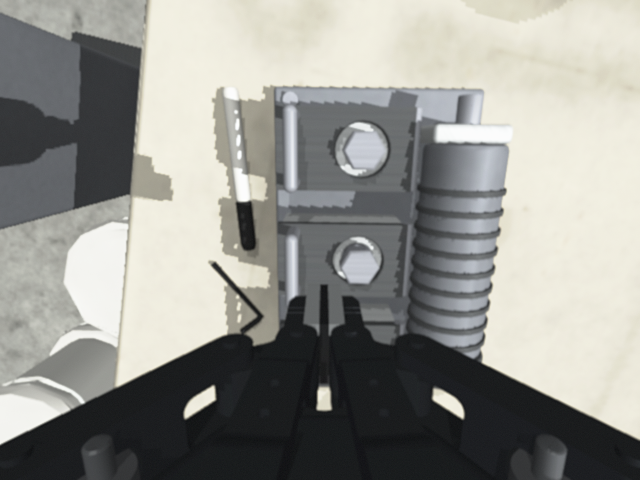

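```bash
python3 -c "
from h import *
import pickle
c=pickle.load(open('w6.pkl','rb'))
for n,u,v,z in (('b1',365,148,.068),('b2',361,261,.068),('r1',291,149,.082),('r1a',290,108,.082),('r1b',292,190,.082)): print(n,atz(c,u,v,z).round(4))
plan([((.4895,.067,.12),0,5)],1)
"
```

```text
b1 [0.4877 0.0706 0.068 ]
b2 [ 0.504  -0.0039  0.068 ]
r1 [0.4427 0.0602 0.082 ]
r1a [0.4376 0.083  0.082 ]
r1b [0.4481 0.0361 0.082 ]
[[[1.12,0.52,-1.2],0.0,1],[[1.12,0.51,-1.21],0.0,1],[[1.12,0.52,-1.2],0.0,1],[[1.12,0.51,-1.2],0.0,1],[[1.13,0.52,-1.21],0.0,1]]
end [0.4895 0.067  0.12  ]
```

Emit:
move_arm:
  series:
    - [[1.2,0.5,-1.2],0,1]
    - [[1.2,0.5,-1.2],0,1]
    - [[1.2,0.5,-1.2],0,1]
    - [[1.2,0.5,-1.2],0,1]
    - [[1.2,0.4,-1.2],0,1]
    - [[0,0,0],0,1]
    - [[0,0,0],0,1]

```text
time_s: 25.38
eef_pos: [0.4877, 0.0647, 0.1159]
eef_rot: [0.549, 0.444, 0.551, -0.445]
contact_force: [-0.3, -0.5, -0.0]
opening: -0.0002
```

```bash
python3 -c "
from h import *
plan([((.489,.0685,.077),0,3)],1)"
```

```text
[[[1.3,0.07,-0.11],0.0,1],[[1.29,0.08,-0.12],0.0,1],[[1.3,0.07,-0.11],0.0,1]]
end [0.489  0.0685 0.077 ]
```

Emit:
move_arm:
  series:
    - [[1.4,0.07,-0.12],0,1]
    - [[1.3,0.08,-0.12],0,1]
    - [[1.2,0.07,-0.1],0,1]
    - [[0.4,0,0],0,1]
    - [[0.2,0,0],0,1]
    - [[0,0,0],0,1]

```text
time_s: 25.88
eef_pos: [0.4907, 0.0681, 0.0752]
eef_rot: [0.55, 0.444, 0.55, -0.445]
contact_force: [-14.8, -1.3, 26.7]
opening: -0.0002
```

Emit:
move_arm:
  series:
    - [[-1.5,0,0],0,1]
    - [[-1.7,0,1],0,1]
    - [[0,0,2.3],0,1]
    - [[0,0,2.3],0,1]
    - [[0,0,1.7],0,1]
    - [[0,0,0.7],0,1]
    - [[0,0,0],0,1]
    - [[0,0,0],0,1]

```text
time_s: 26.55
eef_pos: [0.5069, -0.0094, 0.1042]
eef_rot: [0.55, 0.445, 0.55, -0.444]
contact_force: [0.5, -0.1, 0.1]
opening: -0.0001
```

```bash
python3 -c "
from h import *
plan([((.505,-.0095,.077),0,3)],1)"
```

```text
[[[0.91,-0.06,-0.01],0.0,1],[[0.91,-0.07,-0.01],0.0,1],[[0.9,-0.06,-0.01],0.0,1]]
end [ 0.505  -0.0095  0.077 ]
```

Emit:
move_arm:
  series:
    - [[1,-0.06,0],0,1]
    - [[0.9,-0.06,0],0,1]
    - [[0.8,-0.06,0],0,1]
    - [[0.4,0,0],0,1]
    - [[0.1,0,0],0,1]
    - [[0,0,0],0,1]

```text
time_s: 27.05
eef_pos: [0.505, -0.0088, 0.075]
eef_rot: [0.55, 0.443, 0.551, -0.444]
contact_force: [-19.0, 2.8, 38.8]
opening: -0.0001
```

Emit:
move_arm:
  series:
    - [[-1.5,0,0],0,1]
    - [[-1.7,0,1],0,1]
    - [[0,0,2.3],0,1]
    - [[0,0,2.3],0,1]
    - [[0,0,1.7],0,1]
    - [[0,0,0.7],0,1]
    - [[0,0,0],0,1]
    - [[0,0,0],0,1]

```text
time_s: 27.72
eef_pos: [0.5216, -0.0871, 0.1033]
eef_rot: [0.55, 0.444, 0.551, -0.444]
contact_force: [-0.7, -0.0, 0.3]
opening: -0.0003
```

```bash
python3 -c "
from h import *
plan([((.523,-.088,.077),0,3)],1)"
```

```text
[[[0.88,0.04,0.04],0.0,1],[[0.88,0.04,0.04],0.0,1],[[0.87,0.04,0.04],0.0,1]]
end [ 0.523 -0.088  0.077]
```

Emit:
move_arm:
  series:
    - [[0.9,0.04,0.03],0,1]
    - [[0.9,0.04,0.03],0,1]
    - [[0.8,0.04,0.03],0,1]
    - [[0.3,0,0],0,1]
    - [[0,0,0],0,1]
    - [[0,0,0],0,1]

```text
time_s: 28.22
eef_pos: [0.5231, -0.0882, 0.0747]
eef_rot: [0.55, 0.444, 0.551, -0.444]
contact_force: [-0.5, -0.6, -0.3]
opening: -0.0002
```

Emit:
move_arm:
  series:
    - [[0.3,0,0],0,1]
    - [[0.3,0,0],0,1]
    - [[0.3,0,0],0,1]
    - [[0,0,0],0,1]
    - [[0,0,0],0,1]

```text
time_s: 28.63
eef_pos: [0.5242, -0.0886, 0.0681]
eef_rot: [0.551, 0.444, 0.55, -0.444]
contact_force: [-7.6, 2.5, 16.1]
opening: -0.0001
```

Emit:
move_arm:
  series:
    - [[-2,0,0],0,1]
    - [[-2.5,0,0],0,0.5]
    - [[-1.5,-1,0],0,0]
    - [[0,-1.7,0],0,0]
    - [[0,-1.5,0],0,0]
    - [[0,-0.55,0],0,0]
    - [[0,0,0],0,0]
    - [[0,0,0],0,0]
    - [[0,0,0],0,0]

```text
time_s: 29.38
eef_pos: [0.4777, -0.0985, 0.1262]
eef_rot: [0.55, 0.444, 0.55, -0.444]
contact_force: [-0.0, -0.1, 0.3]
opening: 0.0427
```

```bash
python3 -c "
from h import *
import pickle
c=ctrl.calibration('wrist');im=snap('wrist','w7');pickle.dump(c,open('w7.pkl','wb'))
plan([((.4775,-.098,.0725),0,4)],0);s=ctrl.read_state();print(pose()[0],s['time_s'],s['opening'])
print(proj(c,[.4775,-.098,.0775]))
plan([])"
```

```text
[[[1.34,-0.0,-0.01],0.0,0],[[1.34,-0.0,-0.01],0.0,0],[[1.35,-0.01,-0.01],0.0,0],[[1.34,0.0,-0.01],0.0,0]]
end [ 0.4775 -0.098   0.0725]
[ 0.47767456 -0.09842046  0.12618329] 29.4333 0.04293923413300682
[326.05745048 271.06484763]
```

View pics/w7.png

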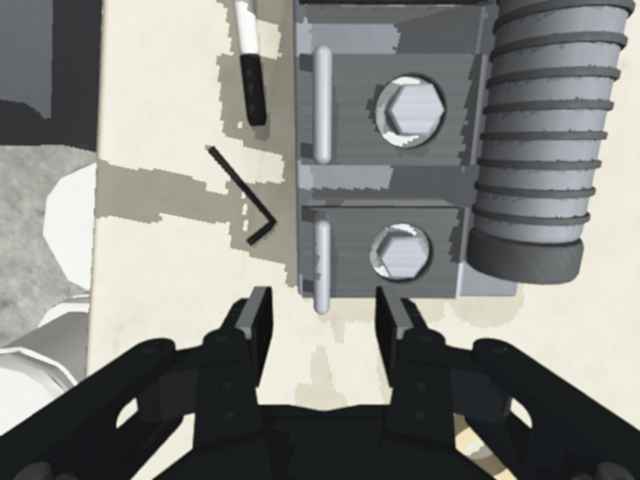

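Emit:
move_arm:
  series:
    - [[1.4,-0.05,-0.08],0,0]
    - [[1.4,-0.05,-0.08],0,0]
    - [[1.4,-0.05,-0.05],0,0]
    - [[1.15,0,0],0,0]
    - [[0,0,0],0,0.5]
    - [[0,0,0],0,1]
    - [[0,0,0],0,1]
    - [[0,0,0],0,1]
    - [[0,0,0],0,1]
    - [[0,0,0],0,1]
  squeeze: 30

```text
time_s: 30.27
eef_pos: [0.4761, -0.0968, 0.0735]
eef_rot: [0.551, 0.444, 0.55, -0.444]
contact_force: [2.6, 1.7, -1.7]
opening: 0.0082
```

Emit:
move_arm:
  series:
    - [[-0.69,0.29,0],0,1]
    - [[-0.65,0.34,0],0,1]
    - [[-0.63,0.39,0],0,1]
    - [[-0.59,0.45,0],0,1]
    - [[-0.55,0.5,0],0,1]
    - [[0,0,0],0,1]

```text
time_s: 30.77
eef_pos: [0.4949, -0.0928, 0.1055]
eef_rot: [0.55, 0.444, 0.55, -0.444]
contact_force: [-7.7, -1.7, 5.7]
opening: 0.0075
```

```bash
python3 -c "
from h import *
a=snap('wrist','w8');b=snap('side','side8')
o=np.hstack([cv2.resize(a[150:450,160:480],(400,375)),cv2.resize(b[220:430,220:420],(357,375))]);cv2.imwrite('pics/c8.png',o[:,:,::-1]);print(pose()[0],ctrl.read_state()['contact_force'])"
```

```text
[ 0.49406461 -0.09289745  0.10461319] [-6.82196179 -1.96939097  4.02803455]
```

View pics/c8.png

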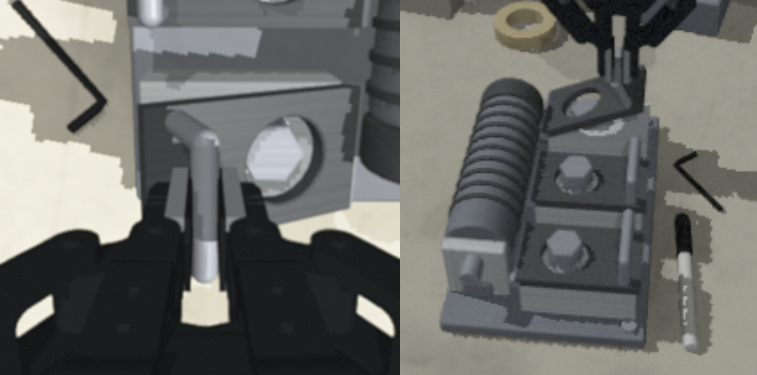

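Emit:
move_arm:
  series:
    - [[-0.51,0.54,0],0,1]
    - [[-0.46,0.58,0],0,1]
    - [[-0.41,0.63,0],0,1]
    - [[-0.35,0.64,0],0,1]
    - [[0,0,0],0,1]
    - [[0,0,0],0,1]

```text
time_s: 31.37
eef_pos: [0.5183, -0.0878, 0.1228]
eef_rot: [0.551, 0.444, 0.55, -0.444]
contact_force: [-6.7, -1.2, 10.5]
opening: 0.0078
```

Emit:
move_arm:
  series:
    - [[-0.27,0.68,0],0,1]
    - [[0,0,0],0,1]
    - [[0,0,0],0,1]
    - [[0,0,0],0,1]
    - [[0,0,0],0,1]

```text
time_s: 31.78
eef_pos: [0.5248, -0.0865, 0.1255]
eef_rot: [0.551, 0.444, 0.55, -0.444]
contact_force: [-6.9, 0.2, 10.7]
opening: 0.0076
```

```bash
python3 -c "
from h import *
a=snap('wrist','w9');b=snap('side','side9');t=snap('top','top9')
o=np.hstack([cv2.resize(a[150:450,160:480],(400,375)),cv2.resize(b[180:430,220:420],(300,375))])
o2=np.hstack([cv2.resize(t[190:325,180:320],(233,225)),cv2.resize(t[235:295,380:440],(225,225)),cv2.resize(b[140:260,240:440],(242,145),interpolation=3) if 0 else cv2.resize(b[140:260,240:440],(242,225))]);cv2.imwrite('pics/c9.png',np.vstack([o,o2])[:,:,::-1]);s=ctrl.read_state();print(pose()[0],s['contact_force'],s['opening'],s['time_s'])"
```

```text
[ 0.52482459 -0.0864866   0.12547208] [-6.75385185 -0.51747974 10.30233314] 0.007706416269819618 31.9333
```

View pics/c9.png

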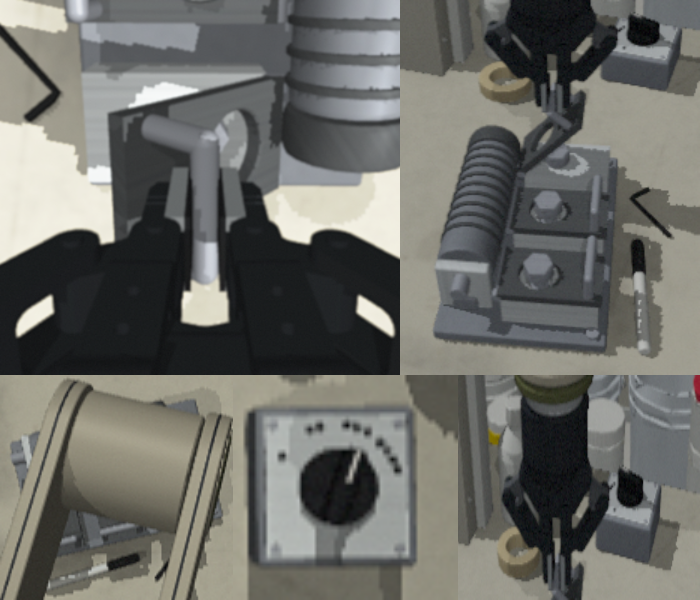

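```bash
python3 -c "
from cell import ctrl
print(ctrl.job_done())"
```

```text
the job is handed in; nothing more can be done
None
```

The job is handed in at about 32 s of the 54 s allowed. The knob is on the three-dot mark, and bolt 3 (the right one) proved loose. Its cap is being held open by the bar.

**Selector:** released, pointing at −21.6°; I measured the three-dot group at −22.8°. The final top picture shows it still on those dots.
- **Start angle disagreed:** at the start the knob pointed about 12° off the one-dot mark, though it should have been on it. Turning it 80° therefore left it between three and four dots.
- **Corrections:** I regripped it several times before settling it by the marks. Twice I gripped too low, on the disc under the bar, and the second time the knob went to the four-dot mark before I brought it back.
- **Detents not confirmed:** the knob hardly sprang when released, and the wrist torque was too noisy to find a detent. Its place rests on pointing at the dots, plus a spring of about 2° towards them at the last release.

**Bolts:** tapped from left to right. Bolt 1 held at about 27 N and bolt 2 at about 39 N. Bolt 3 sank about 7.5 mm to its stop at 16 N and looked lower afterwards.

**Cap 3:** gripped by its bar and swung up about 0.85 rad (49°) by arm position, past the halfway 0.65 rad. The last reading was an opening of 7.7 mm on the bar with about 12 N at the wrist, pushing up rather than down, which I did not explain. The last pictures show caps 1 and 2 shut and the hex key and marker in place. I did not check the tape roll, bottle and pot closely.

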